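# Draw the transfer plate out from under a stack and dock it

### The job

Take the metal transfer plate by its blue finger post and slowly draw it out from under the stack of two boxes and a glass dish, so that the bridge of the stand holds the stack back and it settles upright on the stand in the same order, without the robot touching or toppling it. Then slide the plate nose-first and level into the white dock, gently pushing it until you feel it bear on the soft spring stop hidden inside, whose depth is not known beforehand; do not squash the stop to its end. Let go so that the plate stays resting against the stop, and leave the other things on the counter where they are.

Things in the scene. Friction and masses are not known exactly. Their poses are not given: they have to be found in the camera images.
- plate_post (a point): Centre of the plate's blue finger post: a block 20 (x) x 13 (y) mm that rises 36 mm above the plate's top face. This point is half-way up, 22 mm above the plate's underside, 18 mm under the post's top. Axes are the plate's: +x runs from the post to the plate's far edge (nose), 133.5 mm ahead of this point; z up. The near edge is 10.5 mm behind.
- plate_nose (a point): Middle of the nose edge of the loose metal plate, 2 mm above its underside; same axes as plate_post. The plate is 144 (x) x 72 (y) x 4 mm, 0.28 kg; it starts flat on the stand's floor, post on the near side of the bridge, the stack on its nose half. Between stand and dock, beyond about x = 0.57 m (world), stands a white riser 70 mm high: carry the plate clear of it.
- stand: Fixed grey stand. Origin on the counter under the middle of the stack's place; the plate is drawn out along -x (towards the robot); z up. Its floor is 8 mm above the counter, from x = -120 to +46 mm. Guide rails along x leave a channel 76.4 mm wide (plate: 72), 4.5 mm deep. The nose must come past x = -47 mm before the plate is lifted.
- bridge (a point): Middle of the underside of the dark metal bridge across the stand's channel, 7 mm above the stand's floor (the plate passes beneath, the lowest box cannot); axes as the stand's. It is 7 mm thick along x (3.5 each way) and 24 mm high; its end posts measure 96 mm over all and reach 37 mm above the floor. Its face is slick. It starts about 8 mm in front of the lowest box.
- disc_box_mid (a point): Centre of the lowest box of the stack: white and orange card box, 44 (x) x 62 (y) x 30 (z) mm, about 0.25 kg, its long side along the stand's x; starts lying on the plate.
- bur_box_mid (a point): Centre of the middle box: white and green card box 36 (x) x 48 (y) x 22 (z) mm, about 0.15 kg.
- dappen_mid (a point): Centre of the little clear glass dish on top of the stack, 31 mm across, 26 mm high, 0.04 kg.
- dock: Fixed dock, grey floor with a white roofed pocket. Origin on the counter under the middle of the mouth; +x points into the pocket, z up. The floor is 8 mm above the counter and runs from x = -70 (open apron) to +100 mm. Low flared cheeks lead into the mouth from x = -28 mm (about 85 mm apart there), as high as 7.5 mm above the floor.
- dock_mouth (a point): Middle of the mouth of the dock's pocket, on its floor; axes as the dock's. Inside, the pocket is 75.4 mm wide and 10 mm high (plate: 72 x 4); its roof is 5 mm thick. A spring stop hides inside: its face stands 35 to 60 mm in from the mouth, differently each time and not measured.
- stop (a joint): Travel of the dock's spring stop in m: 0 free, grows as the plate's nose presses it inward, about 0.5 N per mm, damped (50 N per m/s, so it springs back slowly); 18 mm to its hard end.
- cast_white: Bystander: white plaster tooth cast, 53x68x29 mm, standing loose on the counter; origin under its middle.
- tape_blue: Bystander: roll of blue tape, 52 across, 18 high mm, standing loose on the counter; origin under its middle.
- syringe: Bystander: blue composite syringe lying down, 22x110x10 mm, standing loose on the counter; origin under its middle.
- jar_wax: Bystander: low round jar with white lid, 51 across, 24 high mm, standing loose on the counter; origin under its middle.
- marker: Bystander: red and white marker pen lying down, 120 long mm, standing loose on the counter; origin under its middle.

How it is judged:
On the way:
1. the plate's nose is out past the bridge (more than 46 mm before the stand's middle) and the stack has settled on the stand's floor, upright and in its order (x of plate_nose in the frame of stand below -0.046 m and angle between each of disc_box_mid, bur_box_mid, dappen_mid's own z axis and vertical below 0.08 rad and z of disc_box_mid in the frame of stand between 0.02 and 0.026 m and x of disc_box_mid in the frame of stand between -0.03 and 0.03 m and y of disc_box_mid in the frame of stand between -0.02 and 0.02 m and z of bur_box_mid in the frame of stand between 0.046 and 0.052 m and x of bur_box_mid in the frame of stand between -0.03 and 0.03 m and y of bur_box_mid in the frame of stand between -0.02 and 0.02 m and z of dappen_mid in the frame of stand between 0.07 and 0.076 m and x of dappen_mid in the frame of stand between -0.03 and 0.03 m and y of dappen_mid in the frame of stand between -0.02 and 0.02 m), for 0.2 s.
At the end, for the whole second after the job is handed in: The plate lies flat and still in the dock, nose in the pocket, keeping the spring stop pressed over 1 mm; boxes and dish stand upright (0.08 rad) in first order on the stand's floor, within 30 mm along and 20 mm across of the stack's place (angle between each of disc_box_mid, bur_box_mid, dappen_mid's own z axis and vertical below 0.08 rad and z of disc_box_mid in the frame of stand between 0.02 and 0.026 m and x of disc_box_mid in the frame of stand between -0.03 and 0.03 m and y of disc_box_mid in the frame of stand between -0.02 and 0.02 m and z of bur_box_mid in the frame of stand between 0.046 and 0.052 m and x of bur_box_mid in the frame of stand between -0.03 and 0.03 m and y of bur_box_mid in the frame of stand between -0.02 and 0.02 m and z of dappen_mid in the frame of stand between 0.07 and 0.076 m and x of dappen_mid in the frame of stand between -0.03 and 0.03 m and y of dappen_mid in the frame of stand between -0.02 and 0.02 m and value of joint stop above 0.001 m and x of plate_nose in the frame of dock between 0.035 and 0.08 m and y of plate_nose in the frame of dock between -0.004 and 0.004 m and angle between plate_post's own z axis and vertical below 0.04 rad and angle between the x axis of plate_post and the x axis of dock, either way round below 0.08 rad and z of plate_post in the frame of dock below 0.034 m and linear speed of each of plate, disc_box below 0.01 m/s); the robot touches nothing.
It fails at once if a piece of the stack tips by more than 0.35 rad (angle between any of disc_box_mid, bur_box_mid, dappen_mid's own z axis and vertical above 0.35 rad).
It fails at once if the robot touches the stack (over 0.5 N) (contact force between any of the fingers, the arm and disc_box above 0.5 N or contact force between any of the fingers, the arm and bur_box above 0.5 N or contact force between any of the fingers, the arm and dappen above 0.5 N).
It fails at once if the spring stop is squashed by more than 16 mm (about 8 N) (value of joint stop above 0.016 m).
It fails at once if the plate is forced against the stand or the dock with more than 50 N (contact force between plate and stand above 50 N or contact force between plate and dock above 50 N).
It fails at once if a bystander is moved more than 20 mm (distance of any of cast_white, tape_blue, syringe, jar_wax, marker from where it was at the start of the episode above 0.02 m).
It also fails if it takes over 61 s, if anything falls off the work surface, if the arm or the gripper's body presses on something with over 40 N, if the wrist force passes 120 N, or if a joint passes its speed limit or range.

### The arm

A 7-joint arm with a two-finger parallel gripper is mounted at the origin on a cart in front of the work surface, level with it; the furniture and walls round the work are solid. World frame = base frame: x ahead of the robot, y to its left, z up, the work surface at z = 0. Lengths are in m, angles in rad, forces in N, time in s.
With the tool pointing down it reaches from about 0.425 to 0.925 m from the base axis. Payload 6.8 kg.
Tool frame: the origin (TCP) lies on the front face of the gripper's body, between the roots of the fingers; the fingertips stand 73 mm ahead of it and the grasp point (between the pads) lies 54 mm ahead of it (env.nose_length is the distance from the TCP to the fingertips, in m); z points along the fingers, y is the direction in which the jaws open and shut (so a half turn about z gives the same grasp; the last joint's range is limited). The gripper opens to 85 mm and grips with 20 to 120 N. Pads are 22 mm wide; open, the fingers measure 114 mm over their backs; the gripper's body (76 mm by 85 mm) begins 54 mm behind the grasp point. The pads swing forward as they close: fully open they stand 13 mm farther back than shut.
Start: joints at [-1.379, 0.477, 0.022, 1.555, -0.011, 1.109, -0.083], TCP at [0.199, 0.645, 0.304] pointing down, gripper open.
Joint ranges: [-2.96, 2.96], [-0.34, 2.1], [-1.41, 1.46], [0.24, 2.44], [-1.37, 4.51], [0.17, 1.92], [-2.96, 2.96]. Speed limits (rad/s): [2.39, 2.39, 3.14, 3.14, 3.14, 3.14, 3.14].

### API

Orientations are given as a unit quaternion [w, x, y, z].
In Python, from cell import env, kin, camera, calibration, job gives the robot as it stands. The module is installed in compiled form; this text tells all that it offers. Calls block until the motion is done:
- env.reach(position, orientation): joint-space move of the TCP to a pose.
- env.movel(position, velocity=0.15, rot=None, stop_force=None): straight line of the TCP; rot=None keeps the orientation; velocity is the mean speed in m/s. With stop_force (N) it stops when the force on the tool has changed by that much, and returns True; else False.
- env.goto_joints(angles): joint-space move.
- env.grip(opening, f_grip=None): finger opening in m; f_grip is the grip in N (None keeps the last); returns when the fingers have stopped.
- env.dwell(seconds).
- kin.inverse_kinematics(position, orientation): joint angles nearest the present ones, or None.
- env.get_state(): the state.
- camera(name): name is "scene" or "top" or "wrist"; returns (picture, depth): 400x640x3 uint8, blue, green, red; 400x640 float32, m along the optical axis (not along the pixel's ray), 0 where there is no reading.
- calibration(name): a dict with "fx", "fy", "cx", "cy" (pixels), "rvec" (rotation vector, rad) and "tvec" (3), from world to camera coordinates, as OpenCV has them. Camera axes: x right, y down, z forward; pixel columns grow to the right and rows downward; lengths in m; the calibration is good to about 2 mm. A picture is of the moment at which its call begins: read the wrist's pose just before it. calibration takes no time and is no camera call; for the wrist camera it gives the pose at the moment of the call.
A pose or a line that the arm cannot do raises env.PlanningError and nothing moves.
- job.job_done(): hands the job in, once; it reports no verdict.
The state is a dict: "time": time; "qpos": joint angles; "joint_velocities": joint speeds; "joint_torque": joint torques, N m; "tcp_pos": TCP position; "orientation": TCP orientation; "force": force on the tool from outside, world axes, zero at the start; "torque": the same for the moment, N m; "opening": finger opening in m.
Only numpy, scipy, OpenCV 4.12 (cv2) and the standard library are available. Lean on these libraries where they do the work, as an engineer would, in place of code of your own. Each camera call takes 0.05 s, during which the arm holds its last target.

## Working session

There is one attempt and no reset: what is moved stays moved. The work goes in short steps, each a Python script; the robot and the scene stay as the last script left them, time stands still between calls to the robot, and variables do not carry over. Pictures are saved under pics/ and viewed, and the job is handed in when it is done.

```bash
mkdir -p pics; ls; python3 - <<'E'
from cell import env, kin, camera, calibration, job
import cv2,numpy as np
for n in ["scene","top","wrist"]:
    p,d=camera(n); cv2.imwrite(f"pics/{n}0.png",p); np.savez(f"{n}0.npz",p=p,d=d)
    print(n,{k:np.round(v,4).tolist() for k,v in calibration(n).items()})
s=env.get_state(); print(s)
E
```

```text
pics
scene {'fx': 446.1702, 'fy': 446.1702, 'cx': 316.6267, 'cy': 201.2698, 'rvec': [2.1047, -0.8104, 0.3972], 'tvec': [-0.427, 0.2886, 1.0634]}
top {'fx': 370.8269, 'fy': 370.8269, 'cx': 322.2543, 'cy': 203.4645, 'rvec': [2.1415, -2.1379, 0.202], 'tvec': [-0.0165, 0.5969, 1.0779]}
wrist {'fx': 357.284, 'fy': 357.284, 'cx': 320.0164, 'cy': 199.5028, 'rvec': [-2.3155, -1.708, -0.2679], 'tvec': [-0.675, -0.039, 0.381]}
{'time': 0.15, 'qpos': array([-1.37909304,  0.47766007,  0.02235608,  1.55618471, -0.01151588,
        1.10930621, -0.08308947]), 'joint_velocities': array([-0.00027712, -0.00392321, -0.00108725, -0.0033004 ,  0.00089723,
       -0.00064422, -0.00109606]), 'joint_torque': array([ 2.75682847e-03, -5.96923006e+01,  1.61009409e+00, -2.81490415e+01,
        1.26760761e-02,  6.50112765e-03,  7.65972970e-06]), 'tcp_pos': array([0.19924818, 0.64456623, 0.30313248]), 'orientation': array([-6.13719773e-05,  1.49334280e-01,  9.88786510e-01, -7.12470943e-04]), 'force': array([ 0.11133916, -0.05104741,  0.03241542]), 'torque': array([0.02794165, 0.02671339, 0.05844989]), 'opening': 0.08523534096122863}
```

View pics/scene0.png

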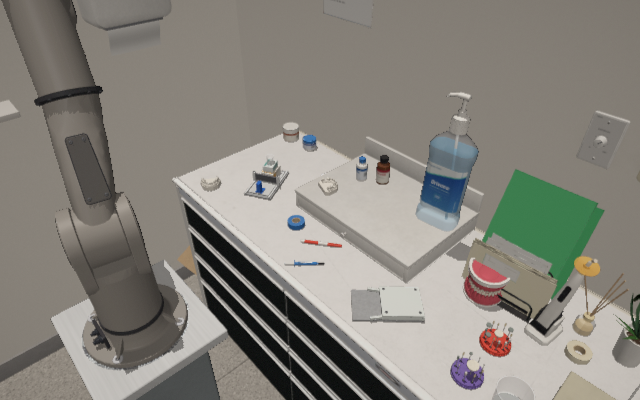

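View pics/top0.png

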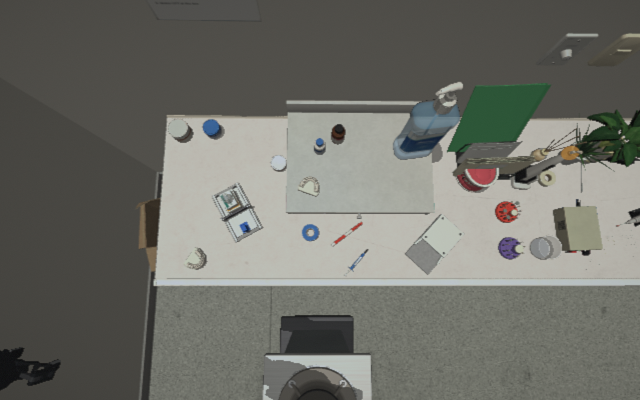

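```bash
cat > h.py <<'E'
import cv2,numpy as np
from cell import calibration
def proj(n,P,c=None):
    c=c or calibration(n); K=np.array([[c['fx'],0,c['cx']],[0,c['fy'],c['cy']],[0,0,1]])
    return cv2.projectPoints(np.array(P,float).reshape(-1,3),np.array(c['rvec'],float),np.array(c['tvec'],float),K,None)[0].reshape(-1,2)
def ray(c,uv):
    R=cv2.Rodrigues(np.array(c['rvec'],float))[0]; t=np.array(c['tvec'],float).ravel()
    uv=np.atleast_2d(np.array(uv,float))
    d=np.c_[(uv[:,0]-c['cx'])/c['fx'],(uv[:,1]-c['cy'])/c['fy'],np.ones(len(uv))]
    return -R.T@t, d@R
def plane(c,uv,z):
    o,d=ray(c,uv); s=(z-o[2])/d[:,2]; return o+s[:,None]*d
def cloud(c,depth):
    v,u=np.mgrid[:depth.shape[0],:depth.shape[1]]
    o,d=ray(c,np.c_[u.ravel(),v.ravel()])
    return (o+d*depth.ravel()[:,None]).reshape(depth.shape+(3,))
E
python3 - <<'E'
from h import *
p=np.load('top0.npz')['p']
a=cv2.resize(p[170:260,190:290],None,fx=4,fy=4,interpolation=cv2.INTER_CUBIC)
b=cv2.resize(p[200:290,390:490],None,fx=4,fy=4,interpolation=cv2.INTER_CUBIC)
cv2.imwrite('pics/c0.png',np.hstack([a,b]))
c=calibration('top')
print(plane(c,[[244,228],[222,198],[238,212],[423,258],[447,234],[410,255],[434,216]],0.01).round(3))
E
```

```text
[[ 0.526  0.227  0.01 ]
 [ 0.621  0.3    0.01 ]
 [ 0.576  0.248  0.01 ]
 [ 0.434 -0.328  0.01 ]
 [ 0.508 -0.407  0.01 ]
 [ 0.443 -0.288  0.01 ]
 [ 0.565 -0.369  0.01 ]]
```

View pics/c0.png

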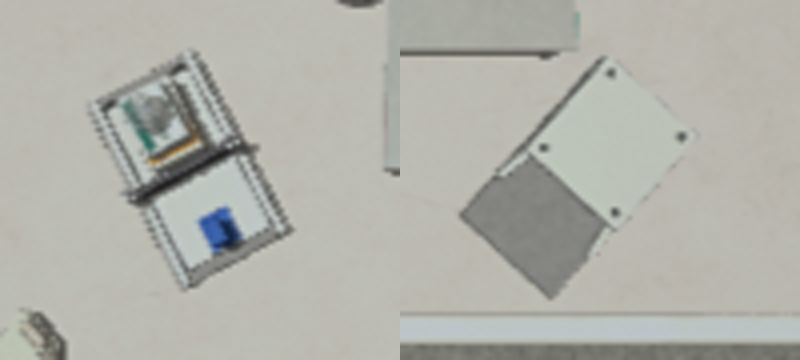

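```bash
python3 - <<'E'
from h import *
from cell import env,kin
from scipy.spatial.transform import Rotation as R
c=calibration('wrist'); s=env.get_state()
Rc=cv2.Rodrigues(np.array(c['rvec']))[0]; o=-Rc.T@np.array(c['tvec']).ravel()
q=s['orientation']; Rt=R.from_quat([q[1],q[2],q[3],q[0]])
print('cam',o, 'in tool',Rt.inv().apply(o-s['tcp_pos'])); print((Rt.as_matrix().T@Rc.T).round(3))
def quat(yaw): # tool x along yaw, z down
    M=np.array([[np.cos(yaw),np.sin(yaw),0],[np.sin(yaw),-np.cos(yaw),0],[0,0,-1]]).T
    M=np.column_stack([[np.cos(yaw),np.sin(yaw),0],[np.sin(yaw),-np.cos(yaw),0],[0,0,-1]])
    x=R.from_matrix(M).as_quat(); return [x[3],x[0],x[1],x[2]]
for name,pos,y in [('stand',[.526,.227],30),('stand',[.44,.177],30),('dock',[.41,-.29],-46),('dock',[.365,-.245],-46),('dock',[.35,-.23],-46)]:
  for off in (0,180):
    for z in (.09,.18):
      j=kin.inverse_kinematics([*pos,z],quat(np.radians(y+off)))
      print(name,pos,off,z,None if j is None else np.round(j,2))
E
```

```text
cam [0.12304794 0.66886707 0.3738057 ] in tool [ 0.07997165  0.00061269 -0.07068149]
[[-0.    -0.952 -0.307]
 [ 1.    -0.     0.   ]
 [-0.    -0.307  0.952]]
stand [0.526, 0.227] 0 0.09 [-0.87  0.65  0.48  1.97 -0.49  0.63 -1.12]
stand [0.526, 0.227] 0 0.18 [-0.94  0.52  0.56  1.94 -0.38  0.79 -1.21]
stand [0.526, 0.227] 180 0.09 [-0.5   0.6  -0.02  1.95  0.02  0.6   1.56]
stand [0.526, 0.227] 180 0.18 [-0.54  0.46  0.03  1.91 -0.02  0.77  1.59]
stand [0.44, 0.177] 0 0.09 [-0.85  0.53  0.42  2.2  -0.45  0.49 -1.13]
stand [0.44, 0.177] 0 0.18 [-1.    0.37  0.59  2.17 -0.32  0.69 -1.24]
stand [0.44, 0.177] 180 0.09 [-0.52  0.49  0.    2.18 -0.    0.47  1.58]
stand [0.44, 0.177] 180 0.18 [-0.58  0.32  0.08  2.14 -0.04  0.68  1.62]
dock [0.41, -0.29] 0 0.09 [-0.26  0.85  1.05  2.16 -1.09  0.83 -0.87]
dock [0.41, -0.29] 0 0.18 [-0.3   0.61  1.07  2.12 -0.73  0.84 -1.16]
dock [0.41, -0.29] 180 0.09 [ 0.31  0.53  0.23  2.13 -0.24  0.51  1.48]
dock [0.41, -0.29] 180 0.18 [ 0.14  0.39  0.43  2.1  -0.25  0.71  1.5 ]
dock [0.365, -0.245] 0 0.09 [-0.33  0.78  1.05  2.3  -1.12  0.74 -0.83]
dock [0.365, -0.245] 0 0.18 [-0.4   0.48  1.08  2.26 -0.64  0.75 -1.25]
dock [0.365, -0.245] 180 0.09 [ 0.26  0.47  0.23  2.27 -0.25  0.43  1.46]
dock [0.365, -0.245] 180 0.18 [ 0.08  0.29  0.44  2.23 -0.2   0.65  1.42]
dock [0.35, -0.23] 0 0.09 [-0.36  0.75  1.05  2.35 -1.13  0.72 -0.82]
dock [0.35, -0.23] 0 0.18 [-0.43  0.44  1.08  2.3  -0.6   0.72 -1.29]
dock [0.35, -0.23] 180 0.09 [ 0.24  0.45  0.23  2.31 -0.25  0.4   1.44]
dock [0.35, -0.23] 180 0.18 [ 0.05  0.26  0.44  2.28 -0.18  0.64  1.39]
```

```bash
cat >> h.py <<'E'
from scipy.spatial.transform import Rotation as Ro
def quat(yaw):
    M=np.column_stack([[np.cos(yaw),np.sin(yaw),0],[np.sin(yaw),-np.cos(yaw),0],[0,0,-1]])
    x=Ro.from_matrix(M).as_quat(); return [x[3],x[0],x[1],x[2]]
def snap(name,tag):
    from cell import camera
    c={k:np.array(v) if np.ndim(v) else float(v) for k,v in calibration(name).items()}
    p,d=camera(name); cv2.imwrite(f"pics/{tag}.png",p); np.savez(tag+'.npz',p=p,d=d,**c); return c,p,d
def load(tag):
    z=np.load(tag+'.npz'); c={k:(z[k] if z[k].ndim else float(z[k])) for k in ('fx','fy','cx','cy','rvec','tvec')}
    return c,z['p'],z['d']
E
python3 - <<'E'
from h import *
from cell import env
env.reach([.45,.12,.3],quat(np.radians(180+0)))
env.reach([.46,-.34,.25],quat(np.radians(180-46))); print(env.get_state()['time'])
env.dwell(.2); snap('wrist','wdock')
env.reach([.45,.0,.3],quat(np.radians(180+0)))
env.reach([.51,.22,.25],quat(np.radians(180+30))); 
env.dwell(.2); snap('wrist','wstand');print(env.get_state()['time'])
E
```

```text
3.9333
6.6583
```

View pics/wdock.png

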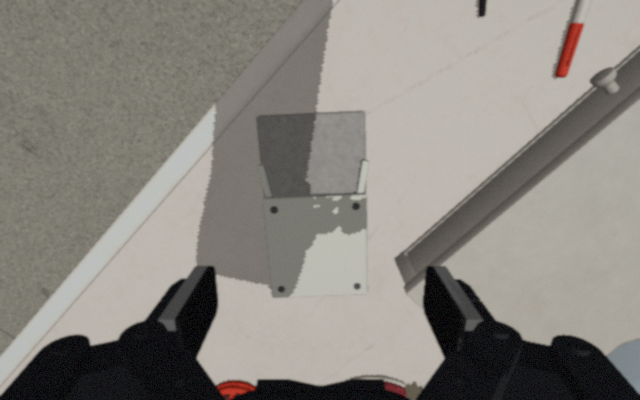

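View pics/wstand.png

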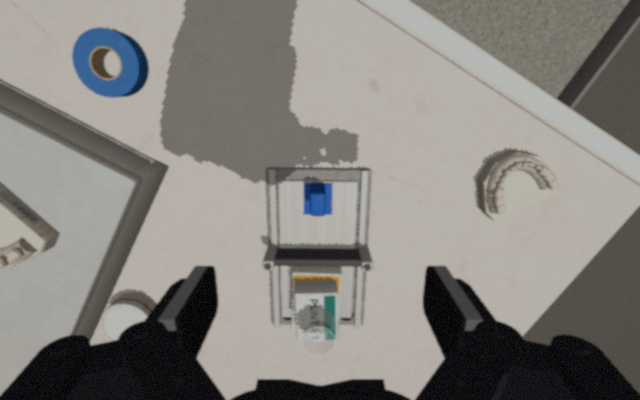

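```bash
python3 - <<'E'
from h import *
a=load('wstand')[1][150:350,245:395]; b=load('wdock')[1][95:310,240:390]
cv2.imwrite('pics/zs.png',cv2.resize(a,None,fx=3,fy=3,interpolation=cv2.INTER_CUBIC))
b=np.clip(b.astype(float)*1.3,0,255).astype(np.uint8)
cv2.imwrite('pics/zd.png',cv2.resize(b,None,fx=2.75,fy=2.75,interpolation=cv2.INTER_CUBIC))
E
```

```text
(no output)
```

View pics/zs.png

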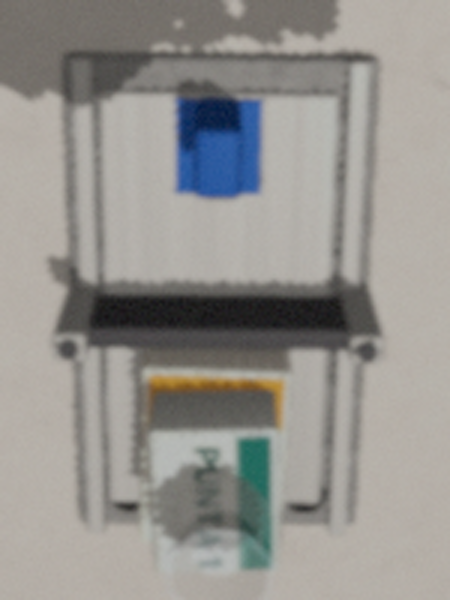

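View pics/zd.png

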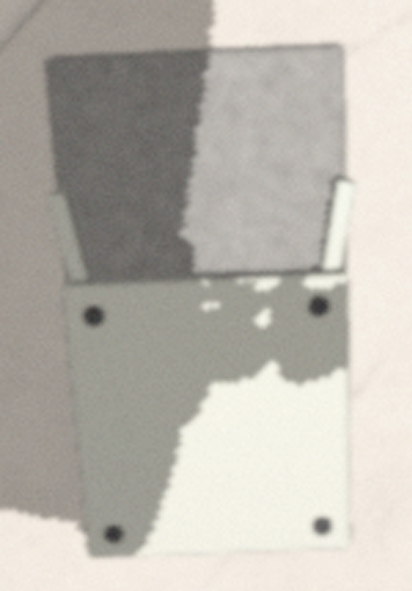

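```bash
python3 - <<'E'
from h import *
c,p,d=load('wstand')
f=lambda x,y:(245+x/3,150+y/3)
def show(n,pts,z):
    P=plane(c,[f(*q) for q in pts],z); print(n,(P*1000).round(1)[:,:2].tolist()); return P
show('knobs',[(68,348),(366,350)],.045)
show('nearcorners',[(66,56),(376,56)],.0125)
show('farcorners',[(90,525),(345,525)],.0125)
L=show('leftrail inner near/far',[(102,95),(106,280)],.0125)
Rr=show('right',[(342,95),(340,280)],.0125)
show('posttop',[(197,130),(242,130),(242,195),(197,195)],.048)
show('patch',[(177,100),(260,100),(260,193),(177,193)],.012)
show('plate edge near',[(105,93),(338,93)],.012)
hsv=cv2.cvtColor(p,cv2.COLOR_BGR2HSV); m=(hsv[...,0]>100)&(hsv[...,0]<125)&(hsv[...,1]>120)
m[:150]=0;m[240:]=0;m[:,:280]=0;m[:,350:]=0
X=cloud(c,d); Q=X[m]; t=Q[Q[:,2]>.042]; print(len(Q),len(t),t.mean(0),t[:,2].min(),t[:,2].max(),Q[:,2].min())
r=cv2.minAreaRect((t[:,:2]*1000).astype(np.float32)); print(r)
ct=X[...,2]; 
for r0 in range(240,350,5): print(r0, [int(1000*ct[r0,u]) for u in range(280,360,6)])
E
```

```text
knobs [[593.8, 215.4], [551.6, 290.3]]
nearcorners [[526.3, 175.0], [480.9, 254.2]]
farcorners [[668.3, 257.1], [625.0, 332.8]]
leftrail inner near/far [[531.6, 189.7], [584.4, 219.0]]
right [[496.0, 251.8], [547.7, 283.0]]
posttop [[517.1, 215.1], [511.2, 225.5], [527.1, 234.7], [533.2, 224.1]]
patch [[521.9, 209.9], [509.6, 231.4], [535.2, 246.4], [547.9, 224.3]]
plate edge near [[530.7, 190.2], [496.2, 250.6]]
798 376 [0.52071262 0.22341641 0.04960531] 0.04208742301225327 0.321364458421677 0.011509795271834045
((485.8891906738281, 203.3756103515625), (101.28960418701172, 12.26026439666748), 29.846933364868164)
240 [11, 12, 13, 13, 12, 12, 12, 12, 11, 12, 12, 12, 12, 7]
245 [12, 12, 13, 12, 12, 12, 12, 13, 12, 12, 12, 13, 12, 11]
250 [22, 22, 21, 21, 21, 21, 21, 20, 20, 20, 22, 21, 20, 20]
255 [33, 30, 31, 31, 31, 31, 30, 30, 31, 31, 31, 30, 29, 30]
260 [40, 38, 39, 39, 40, 40, 38, 39, 39, 39, 40, 39, 39, 38]
265 [40, 39, 40, 39, 39, 39, 40, 39, 39, 39, 39, 40, 40, 321]
270 [9, 12, 11, 40, 37, 38, 37, 37, 37, 36, 35, 14, 12, 13]
275 [8, 12, 13, 41, 43, 42, 41, 43, 43, 42, 43, 12, 12, 13]
280 [7, 12, 13, 42, 42, 44, 44, 43, 44, 44, 43, 13, 11, 13]
285 [8, 12, 12, 50, 51, 51, 53, 52, 52, 53, 42, 12, 12, 13]
290 [9, 12, 39, 58, 60, 59, 59, 60, 61, 61, 42, 13, 12, 13]
295 [9, 12, 38, 64, 64, 64, 66, 64, 64, 65, 42, 12, 12, 12]
300 [8, 12, 37, 64, 64, 66, 65, 65, 65, 64, 41, 12, 11, 13]
305 [7, 12, 42, 65, 65, 65, 66, 66, 65, 65, 41, 12, 12, 13]
310 [8, 11, 43, 65, 64, 66, 68, 67, 64, 64, 11, 12, 12, 13]
315 [10, 13, 41, 64, 66, 70, 71, 71, 70, 65, 13, 12, 8, 321]
320 [11, 8, 42, 65, 70, 75, 76, 77, 74, 69, 7, 9, 8, 12]
325 [12, 1, 42, 64, 71, 83, 87, 87, 78, 67, 2, 0, 1, 12]
330 [1, 0, 41, 64, 85, 80, 79, 81, 90, 64, 1, 0, 0, 0]
335 [0, 0, 0, 64, 88, 80, 80, 80, 81, 90, 0, 0, 0, 1]
340 [2, 0, 1, 65, 88, 82, 79, 81, 83, 90, 0, 1, 1, 1]
345 [0, 0, 0, 0, 88, 84, 82, 82, 86, 90, 1, 0, 1, 1]
```

```bash
python3 - <<'E'
from h import *
c,p,d=load('wdock'); X=cloud(c,d)
f=lambda x,y:(240+x/2.75,95+y/2.75)
def show(n,pts,z):
    P=plane(c,[f(*q) for q in pts],z)[:,:2]*1000; print(n,P.round(1).tolist()); return P
def yaw(v): return np.degrees(np.arctan2(v[1],v[0])).round(2)
A=show('apron near',[(46,60),(342,44)],.008)
B=show('roof mouth',[(66,283),(346,272)],.023)
F=show('roof far',[(90,557),(348,549)],.023)
S=show('screws',[(94,316),(318,305),(114,534),(322,525)],.023)
C=show('cheek tips',[(62,192),(333,178)],.0155)
G=show('cheek ends',[(84,278),(326,268)],.0155)
for n,v in [('A',A[0]-A[1]),('B',B[0]-B[1]),('F',F[0]-F[1]),('S1',S[0]-S[1]),('S2',S[2]-S[3])]: print(n,np.linalg.norm(v).round(1),yaw(v)-90)
for n,v in [('ls',S[2]-S[0]),('rs',S[3]-S[1]),('L',F[0]-B[0]),('R',F[1]-B[1]),('mid',F.mean(0)-A.mean(0)),('sm',S[2:].mean(0)-S[:2].mean(0)),('mouthfar',F.mean(0)-B.mean(0))]: print(n,np.linalg.norm(v).round(1),yaw(v))
for P in (A,B,F,S): print(P.mean(0))
# depth
for y in (100,150,320,400,500): print(y,[(X[int(95+y/2.75),int(240+x/2.75)]*1000).round(1)[2] for x in (100,150,200,250,300)])
E
```

```text
apron near [[384.6, -338.1], [447.3, -270.7]]
roof mouth [[435.7, -383.4], [497.0, -318.9]]
roof far [[508.1, -453.0], [570.5, -388.1]]
screws [[449.5, -385.5], [498.5, -332.8], [508.0, -440.4], [557.2, -387.8]]
cheek tips [[415.6, -364.1], [473.9, -301.3]]
cheek ends [[439.5, -380.6], [493.7, -323.5]]
A 92.0 -222.89
B 88.9 -223.56
F 90.0 -223.89
S1 72.0 -222.94
S2 72.0 -223.1
ls 80.2 -43.2
rs 80.4 -43.16
L 100.5 -43.88
R 101.0 -43.25
mid 169.5 -43.28
sm 80.3 -43.18
mouthfar 100.7 -43.56
[ 415.94612827 -304.40828002]
[ 466.32819249 -351.15860233]
[ 539.31811047 -420.57485143]
[ 503.29125697 -386.61853851]
100 [np.float64(8.9), np.float64(8.4), np.float64(7.6), np.float64(8.5), np.float64(9.3)]
150 [np.float64(8.1), np.float64(9.1), np.float64(8.5), np.float64(8.6), np.float64(9.4)]
320 [np.float64(22.7), np.float64(23.8), np.float64(23.4), np.float64(23.8), np.float64(23.7)]
400 [np.float64(24.7), np.float64(23.5), np.float64(24.3), np.float64(23.3), np.float64(23.2)]
500 [np.float64(25.3), np.float64(23.7), np.float64(24.1), np.float64(23.8), np.float64(23.9)]
```

```bash
python3 - <<'E'
from h import *
from cell import env
q=quat(np.radians(180+29.4))
env.grip(.05)
env.movel([.5224,.2252,.16],.15,rot=q)
env.dwell(.1); print(env.get_state()['tcp_pos'],env.get_state()['force'],env.get_state()['time'])
snap('wrist','w2')
print(env.movel([.5224,.2252,.090],.06,stop_force=8))
s=env.get_state();print(s['tcp_pos'],s['force'],s['opening'],s['time'])
snap('wrist','w3')
E
```

```text
[0.52298467 0.22530149 0.16106044] [0.31433388 0.88249782 0.36098269] 7.9583
False
[0.5226576  0.22529487 0.09036352] [-0.34675828 -0.51303852 -0.95419368] 0.05003470904275729 9.325
```

View pics/w2.png

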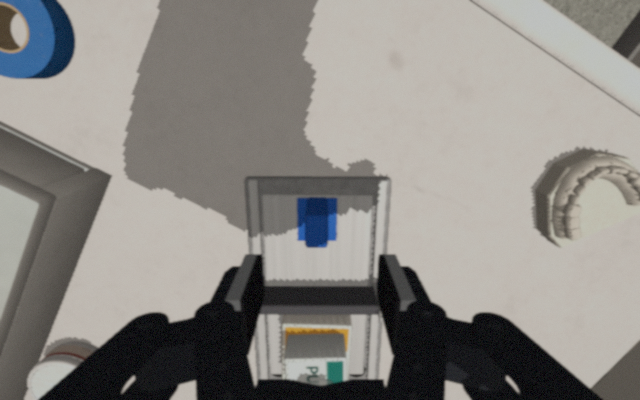

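View pics/w3.png

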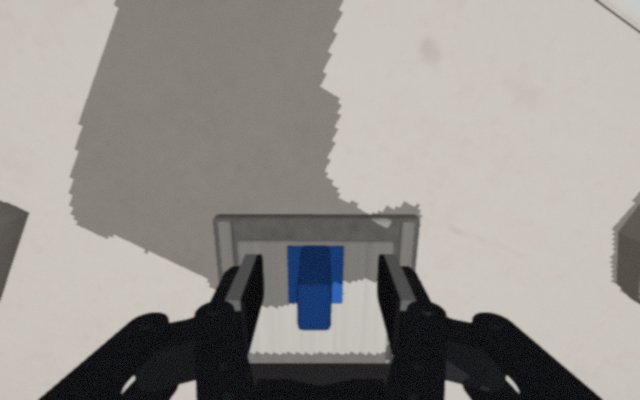

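```bash
python3 - <<'E'
from h import *
from cell import env
yaw=np.radians(29.4); ys=np.array([-np.sin(yaw),np.cos(yaw)])
p=env.get_state()['tcp_pos']
t=np.array([.5224,.2252])-.0018*ys
env.movel([*t,.090],.03)
snap('wrist','w4')
env.grip(.0,60); env.dwell(.2)
s=env.get_state();print(t,s['tcp_pos'],s['force'],s['torque'],s['opening'],s['time'])
snap('wrist','w5'); snap('scene','s5')
E
```

```text
[0.52328363 0.22363182] [0.52342065 0.22346721 0.09012372] [-0.4781356  -0.42432402  3.82234737] [-0.18537131  0.13543463 -0.19372487] 0.012056846871904009 10.3
```

View pics/w5.png

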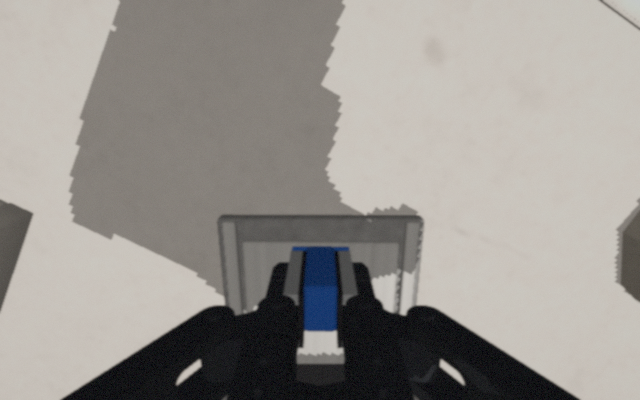

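```bash
python3 - <<'E'
from h import *
from cell import env
yaw=np.radians(29.4); xs=np.array([np.cos(yaw),np.sin(yaw)])
t=np.array([.52328,.22363])
for i,(dd,v) in enumerate([(.030,.015),(.060,.012),(.092,.012)]):
    r=env.movel([*(t-dd*xs),.090],v,stop_force=20)
    s=env.get_state();print(r,s['tcp_pos'],s['force'].round(2),s['opening'],s['time'])
    snap('scene',f'pull{i}')
    if r: break
snap('top','tpull')
a=[cv2.resize(load(f'pull{i}')[1][140:210,230:310],(400,350),interpolation=cv2.INTER_CUBIC) for i in range(3)]
a.insert(0,cv2.resize(load('s5')[1][140:210,230:310],(400,350),interpolation=cv2.INTER_CUBIC))
o=np.vstack([np.hstack(a[:2]),np.hstack(a[2:])]);cv2.imwrite('pics/pulls.png',cv2.resize(o,(680,595)))
E
```

```text
False [0.49779604 0.20996609 0.09013118] [ 5.82  2.83 -1.83] 0.012318022752504989 12.55
False [0.47118101 0.19419768 0.09010627] [4.19 2.46 1.77] 0.012097440961471868 15.25
False [0.44302282 0.17842254 0.08995993] [1.15 1.84 1.69] 0.012299724360552274 18.1167
```

View pics/pulls.png

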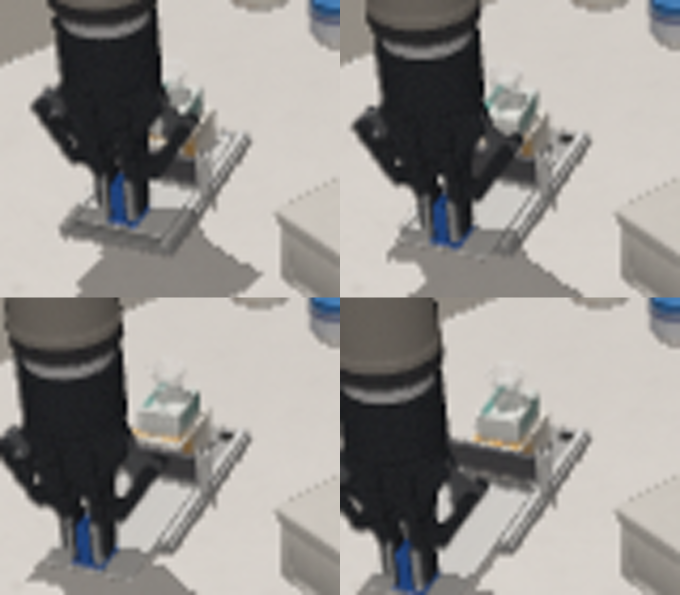

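```bash
python3 - <<'E'
from h import *
from cell import env
env.dwell(.4)
s=env.get_state()
env.movel([.4430,.1784,.13],.04)
snap('scene','lift1')
env.movel([.4430,.1784,.21],.1)
s=env.get_state();print(s['tcp_pos'],s['force'].round(2),s['torque'].round(2),s['opening'],s['time'])
snap('wrist','w6')
a=[cv2.resize(load(t)[1][120:220,220:320],(400,400),interpolation=cv2.INTER_CUBIC) for t in ('lift1',)]
a.append(cv2.resize(load('w6')[1],(640,400))); o=np.hstack(a);cv2.imwrite('pics/lift.png',cv2.resize(o,(800,308)))
E
```

```text
[0.44255736 0.17837011 0.20954734] [ 0.61  0.08 -3.33] [-0.08  0.11 -0.01] 0.012029524295576289 20.7667
```

View pics/lift.png

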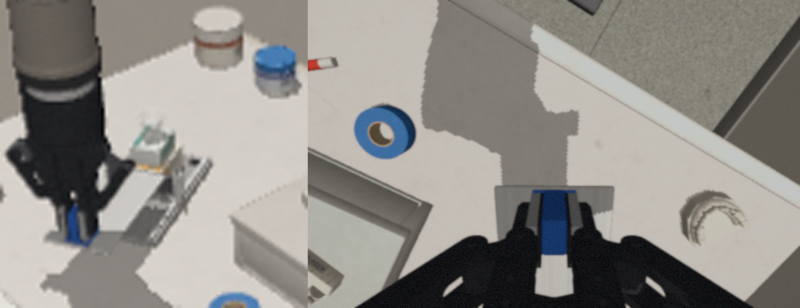

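```bash
python3 - <<'E'
from h import *
p=load('w6')[1][225:325,230:410]
cv2.imwrite('pics/w6z.png',cv2.resize(p,None,fx=4.4,fy=4.4,interpolation=cv2.INTER_CUBIC))
E
```

```text
(no output)
```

View pics/w6z.png

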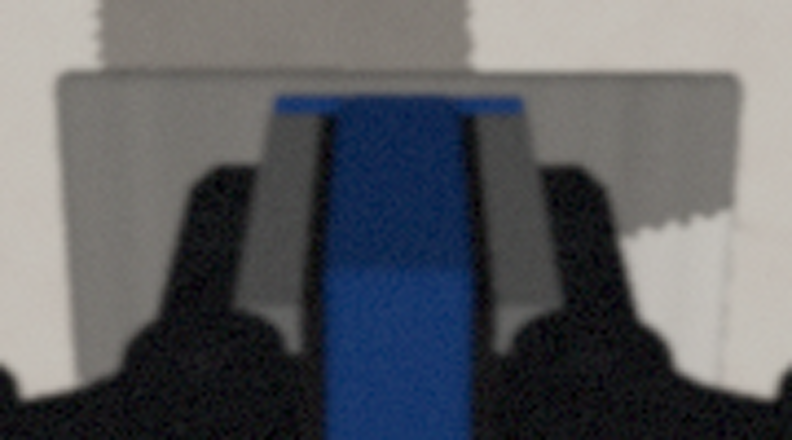

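```bash
python3 - <<'E'
from h import *
from cell import env
s=env.get_state(); c=load('w6')[0]
P=plane(c,[(230+58/4.4,225+74/4.4),(230+740/4.4,225+77/4.4)],s['tcp_pos'][2]-.078)
q=s['orientation'];Rt=Ro.from_quat([q[1],q[2],q[3],q[0]])
print(Rt.inv().apply(P-s['tcp_pos'])*1000, s['orientation'],quat(np.radians(209.4)))
E
```

```text
[[ 10.70825716 -33.62437997  78.01855531]
 [ 10.35639699  36.94963858  78.00835449]] [-6.07818017e-04 -2.53802227e-01  9.67255916e-01 -2.30872265e-04] [np.float64(0.0), np.float64(-0.2537579445848056), np.float64(0.9672677527758767), np.float64(0.0)]
```

```bash
cat >> h.py <<'E'
DY=np.radians(-43.2); M=np.array([.4656,-.3532]); DX=np.array([np.cos(DY),np.sin(DY)]); DYv=np.array([-np.sin(DY),np.cos(DY)])
def post(n,y=0): return M+(n-.1335)*DX+y*DYv
E
python3 - <<'E'
from h import *
from cell import env
env.reach([.42,0,.21],quat(np.radians(180-7)))
env.reach([*post(-.017),.16],quat(DY+np.pi))
env.movel([*post(-.017),.125],.1)
env.dwell(.2)
s=env.get_state();print(post(-.017),s['tcp_pos'],s['force'].round(2),s['torque'].round(2),s['opening'],s['time'])
snap('wrist','w7');snap('scene','s7');snap('top','t7')
E
```

```text
[ 0.35589022 -0.25017566] [ 0.35636794 -0.25020311  0.12552292] [ 0.24 -0.25 -2.74] [ 0.13  0.07 -0.04] 0.012100728615963487 23.2917
```

View pics/w7.png

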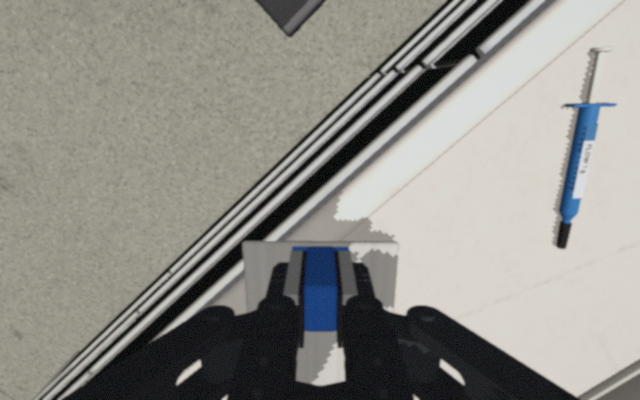

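View pics/s7.png

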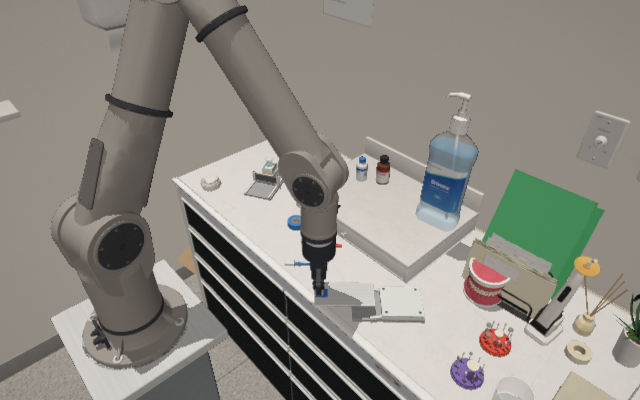

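View pics/t7.png

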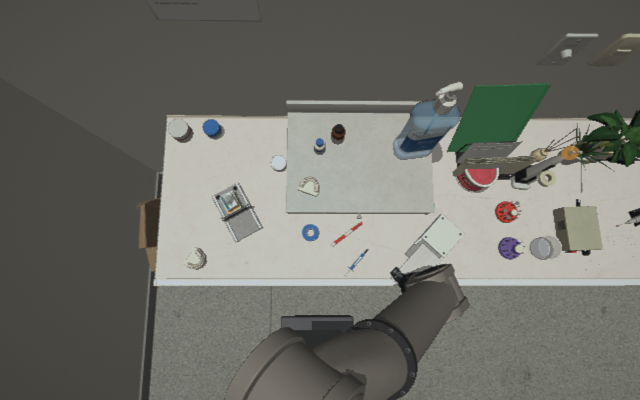

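```bash
python3 - <<'E'
from h import *
a=load('s7')[1][270:335,300:440]; b=load('t7')[1][205:285,385:475]
cv2.imwrite('pics/s7z.png',cv2.resize(a,None,fx=5.5,fy=5.5,interpolation=cv2.INTER_CUBIC))
cv2.imwrite('pics/t7z.png',cv2.resize(b,None,fx=7,fy=7,interpolation=cv2.INTER_CUBIC))
E
```

```text
(no output)
```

View pics/s7z.png

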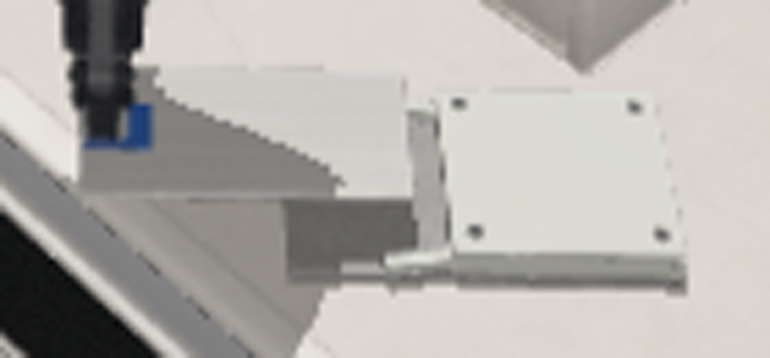

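View pics/t7z.png

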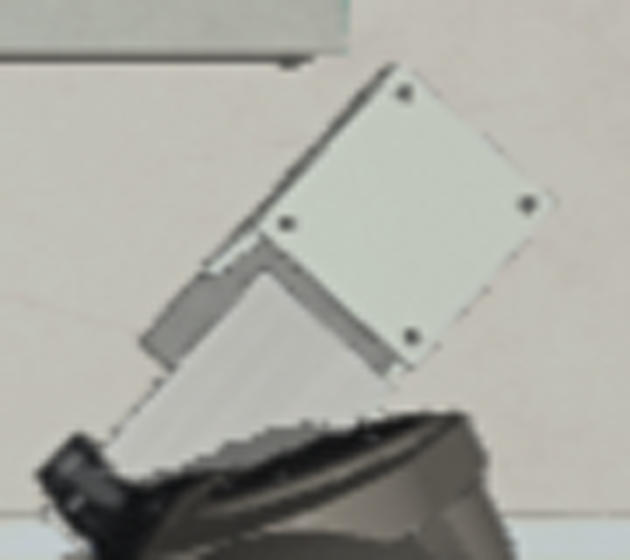

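```bash
python3 - <<'E'
from h import *
for n,off,sc,nose,scr in [('scene',(300,270),5.5,[(405,78),(413,197)],[(459,104),(634,107),(475,232),(661,234)]),
                      ('top',(385,205),7,[(267,272),(390,382)],[(404,93),(528,204),(287,223),(411,336)])]:
    c=calibration(n); f=lambda P:[(off[0]+(x)/sc,off[1]+(y)/sc) for x,y in P]
    for z,P in ((.0475,nose),(.023,scr)):
        W=plane(c,f(P),z)[:,:2]-M; print(n,z,'x',(W@DX*1000).round(1),'y',(W@DYv*1000).round(1), 'mean y',(W@DYv*1000).mean().round(2))
    if n=='top':
        S=plane(c,f(scr),.023); 
    S=plane(c,f(scr),.023)[:,:2]
    v=(S[0]-S[2]) if n=='top' else S[1]-S[0]; w=(S[1]-S[3]) if n=='top' else S[3]-S[2]
    print(n,'yaw',[np.degrees(np.arctan2(k[1],k[0])) for k in (v,w)])
    N=plane(c,f(nose),.0475)[:,:2]; k=N[0]-N[1]; print('plate nose yaw',np.degrees(np.arctan2(k[1],k[0]))-90)
E
```

```text
scene 0.0475 x [-15.9 -17.9] y [ 26.6 -40.2] mean y -6.79
scene 0.023 x [11.  90.2 10.8 90.7] y [ 33.5  33.2 -38.6 -38.2] mean y -2.52
scene yaw [np.float64(-43.44811019172074), np.float64(-42.91709862193572)]
plate nose yaw -44.960263057427404
top 0.0475 x [-16.1 -15.5] y [ 30.9 -38.1] mean y -3.63
top 0.023 x [92.4 92.3 12.4 12.1] y [ 33.8 -38.3  34.3 -37.6] mean y -1.95
top yaw [np.float64(-43.572455256217566), np.float64(-43.647167463222424)]
plate nose yaw -42.714101054646065
```

```bash
python3 - <<'E'
from h import *
from cell import env
r=env.movel([*post(-.017),.0915],.03,stop_force=4)
env.dwell(.1)
s=env.get_state();print(r,s['tcp_pos'],s['force'].round(2),s['torque'].round(2),s['opening'],s['time'])
snap('scene','s8');snap('top','t8')
a=load('s8')[1][275:330,320:430]; b=load('t8')[1][205:285,385:475]
cv2.imwrite('pics/s8z.png',cv2.resize(a,None,fx=7,fy=7,interpolation=cv2.INTER_CUBIC))
cv2.imwrite('pics/t8z.png',cv2.resize(b,None,fx=7,fy=7,interpolation=cv2.INTER_CUBIC))
E
```

```text
False [ 0.35600653 -0.25022992  0.09165501] [-0.21  0.02 -2.47] [0.18 0.14 0.02] 0.0119535903517748 24.8083
```

View pics/s8z.png

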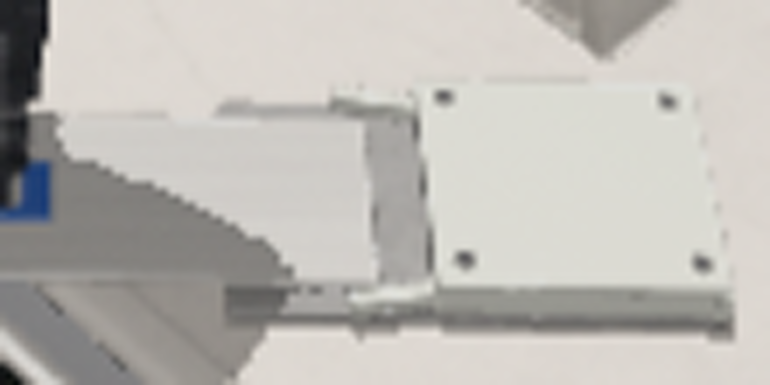

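View pics/t8z.png

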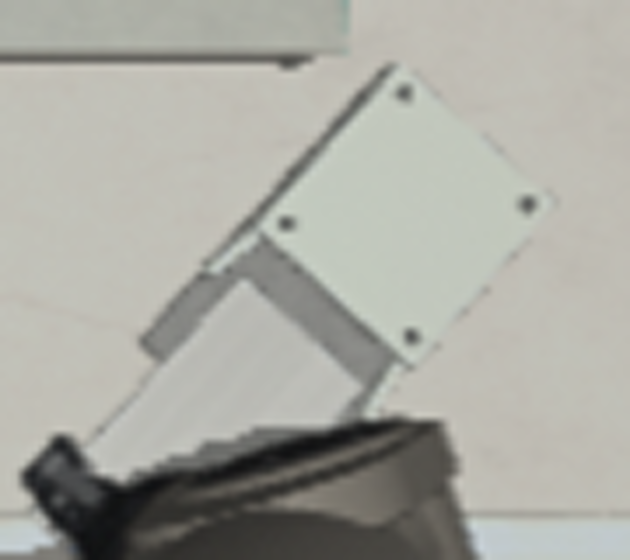

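```bash
python3 - <<'E'
from h import *
for n,off,sc,nose,scr in [('scene',(320,275),7,[(365,120),(379,284)],[(444,97),(668,101),(465,260),(702,262)]),
                      ('top',(385,205),7,[(244,279),(367,388)],[(404,93),(528,204),(287,223),(411,336)])]:
    c=calibration(n); f=lambda P:[(off[0]+(x)/sc,off[1]+(y)/sc) for x,y in P]
    for z,P in ((.0137,nose),(.023,scr)):
        W=plane(c,f(P),z)[:,:2]-M; print(n,z,'x',(W@DX*1000).round(1),'y',(W@DYv*1000).round(1), 'mean y',(W@DYv*1000).mean().round(2),'x',(W@DX*1000).mean().round(2))
E
```

```text
scene 0.0137 x [-16.7 -17.7] y [ 30.6 -41.7] mean y -5.55 x -17.21
scene 0.023 x [11.  90.6 10.9 91. ] y [ 33.7  33.3 -38.5 -37.9] mean y -2.34 x 50.87
top 0.0137 x [-17.2 -16.2] y [ 30.6 -40.2] mean y -4.75 x -16.7
top 0.023 x [92.4 92.3 12.4 12.1] y [ 33.8 -38.3  34.3 -37.6] mean y -1.95 x 52.3
```

```bash
python3 - <<'E'
from h import *
from cell import env
c=load('s8')[0]; f=lambda P:[(320+x/7,275+y/7) for x,y in P]
W=plane(c,f([(365,120),(170,115),(379,284),(150,276)]),.0137)[:,:2]-M; print((W@DX*1000).round(1),(W@DYv*1000).round(1))
r=env.movel([*post(-.012,.0025),.0915],.03,stop_force=4)
env.dwell(.1)
s=env.get_state();print(r,s['tcp_pos'],post(-.012,.0025),s['force'].round(2),s['torque'].round(2),s['time'])
snap('scene','s9');snap('top','t9')
a=load('s9')[1][275:330,320:430]; b=load('t9')[1][220:270,395:455]
cv2.imwrite('pics/s9z.png',cv2.resize(a,None,fx=7,fy=7,interpolation=cv2.INTER_CUBIC))
cv2.imwrite('pics/t9z.png',cv2.resize(b,None,fx=12,fy=12,interpolation=cv2.INTER_CUBIC))
E
```

```text
[-16.7 -86.5 -17.7 -95.4] [ 30.6  31.7 -41.7 -39.8]
False [ 0.36120644 -0.25176017  0.09146767] [ 0.36124643 -0.25177597] [ 0.58 -0.07 -2.78] [0.09 0.15 0.03] 25.3417
```

View pics/s9z.png

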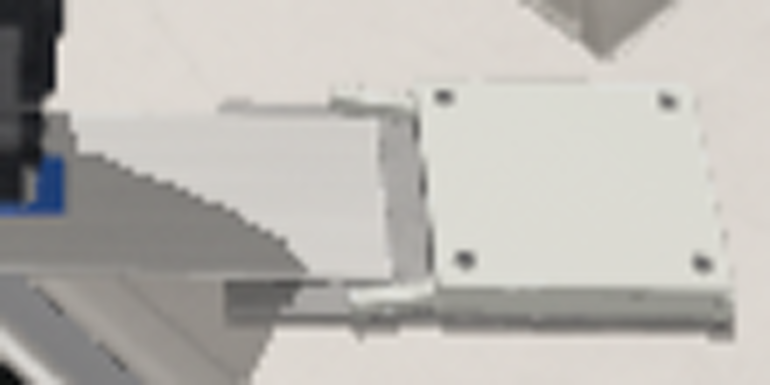

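View pics/t9z.png

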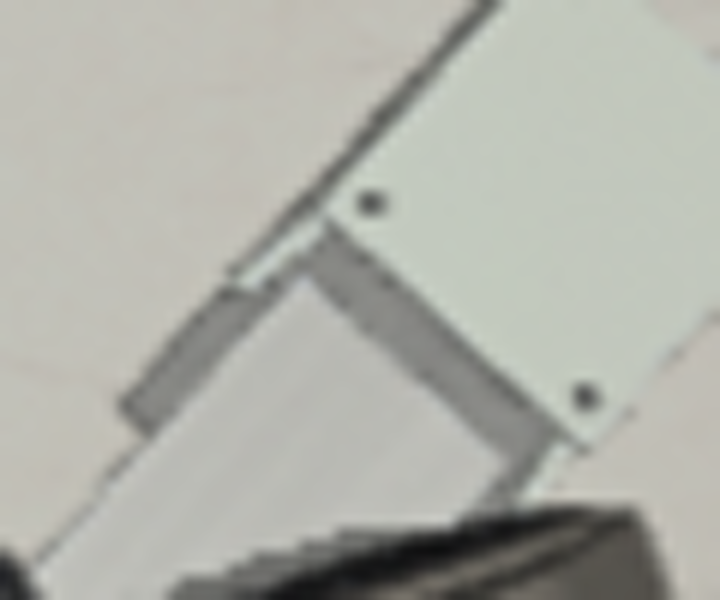

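```bash
python3 - <<'E'
from h import *
def yaw(c,f,P,z):
    W=plane(c,f(P),z)[:,:2]-M; v=W[0]-W[1]; print((W@DX*1000).round(1),(W@DYv*1000).round(1),np.degrees(np.arctan2(v[1],v[0])).round(2))
c=load('t9')[0]; f=lambda P:[(395+x/12,220+y/12) for x,y in P]
print('top');yaw(c,f,[(303,278),(100,495)],.0135); yaw(c,f,[(303,278),(508,462)],.0135);yaw(c,f,[(371,203),(585,396)],.023)
yaw(c,f,[(330,218),(575,447)],.023)
c=load('s9')[0]; f=lambda P:[(320+x/7,275+y/7) for x,y in P]
print('scene');yaw(c,f,[(379,117),(130,110)],.0135); yaw(c,f,[(392,278),(120,270)],.0135);yaw(c,f,[(379,117),(392,278)],.0135);yaw(c,f,[(668,101),(444,97)],.023);yaw(c,f,[(702,262),(465,260)],.023)
E
```

```text
top
[-12.3 -90.3] [33.1 35.1] -44.63
[-12.3 -11.9] [ 33.1 -36.2] 47.2
[12.1 12.2] [ 34.4 -37.7] 46.92
[1.9 0.5] [ 39.6 -44.2] 45.9
scene
[ -11.6 -100.8] [32.3 33.9] -44.26
[ -13.  -105.5] [-39.  -37.3] -44.24
[-11.6 -13. ] [ 32.3 -39. ] 45.63
[90.6 11. ] [33.3 33.7] -43.5
[91.  10.9] [-37.9 -38.5] -42.75
```

```bash
cat >> h.py <<'E'
Y0=.0006; QD=quat(DY+np.radians(1.0)+np.pi)
E
python3 - <<'E'
from h import *
from cell import env
env.movel([*post(-.014,Y0),.0915],.02,rot=QD)
r=env.movel([*post(-.014,Y0),.0885],.015,stop_force=2.0)
env.dwell(.1)
s=env.get_state();print(r,s['tcp_pos'],s['orientation'],QD,s['force'].round(2),s['torque'].round(2),s['time'])
snap('scene','sa');snap('top','ta')
a=load('sa')[1][275:330,320:430]; b=load('ta')[1][220:270,395:455]
cv2.imwrite('pics/saz.png',cv2.resize(a,None,fx=7,fy=7,interpolation=cv2.INTER_CUBIC))
cv2.imwrite('pics/taz.png',cv2.resize(b,None,fx=12,fy=12,interpolation=cv2.INTER_CUBIC))
E
```

```text
True [ 0.35855718 -0.25187592  0.08967308] [ 1.29876511e-04  3.60077759e-01  9.32922284e-01 -5.38330836e-05] [np.float64(0.0), np.float64(0.3599968081200512), np.float64(0.932953534825489), np.float64(0.0)] [ 0.45 -0.03  3.06] [-0.25 -0.38 -0.02] 26.05
```

View pics/saz.png

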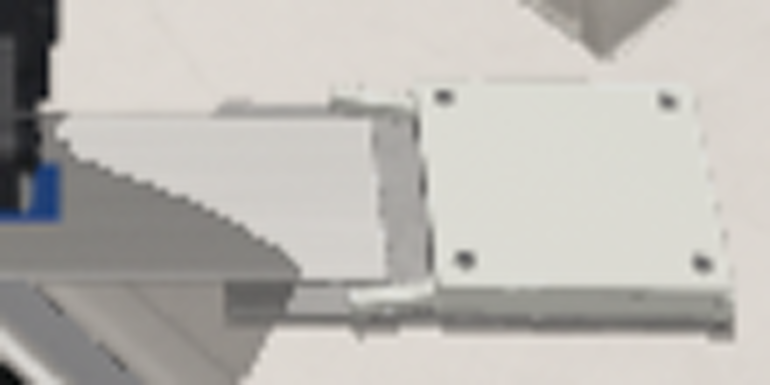

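View pics/taz.png

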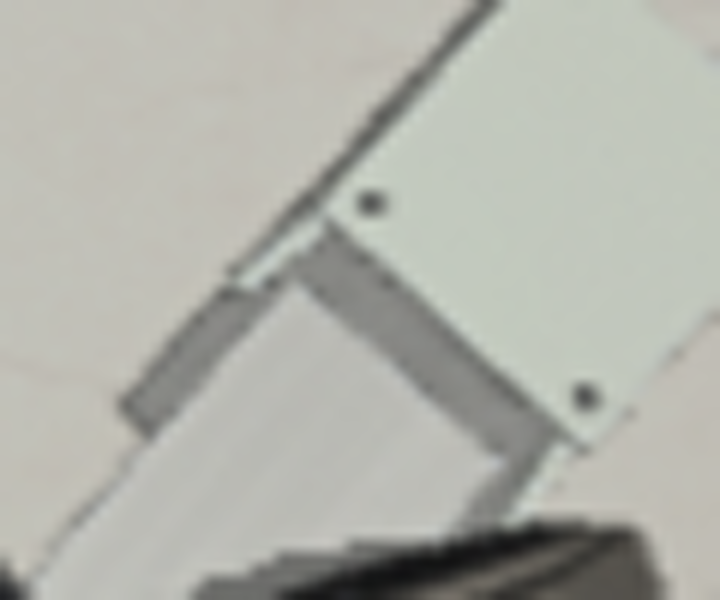

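```bash
python3 - <<'E'
from h import *
from cell import env
env.movel([*post(-.014,Y0),.0908],.02)
env.dwell(.1)
def rep(r=None):
    s=env.get_state();F=s['force'];print(r,'x %.1f y %.1f z %.1f'%((s['tcp_pos'][:2]-M)@DX*1e3+133.5,(s['tcp_pos'][:2]-M)@DYv*1e3,s['tcp_pos'][2]*1e3),'F',(F[:2]@DX).round(2),(F[:2]@DYv).round(2),F[2].round(2),s['torque'].round(2),round(s['time'],2),s['opening'])
rep()
for n in (0,.010,.02,.029):
    r=env.movel([*post(n,Y0),.0908],.02,stop_force=5); rep(r)
    if r: break
E
```

```text
None x -14.6 y 0.6 z 90.5 F -0.22 0.26 -1.02 [ 0.11  0.04 -0.01] 26.5 0.011987348570843642
False x -0.2 y 0.6 z 90.8 F 0.71 -0.67 -2.66 [ 0.08  0.14 -0.05] 27.35 0.012095061369453396
False x 9.9 y 0.5 z 90.7 F 0.49 -0.06 -2.36 [ 0.12  0.09 -0.03] 28.0 0.012282831139310441
False x 20.0 y 0.6 z 90.8 F -0.44 0.55 -3.25 [0.1  0.11 0.03] 28.65 0.011937629744209083
False x 28.9 y 0.5 z 90.8 F -0.23 -0.02 -2.89 [0.15 0.08 0.01] 29.25 0.01197464955724832
```

```bash
cat >> h.py <<'E'
def meanF(env,k=8):
    f=[]
    for _ in range(k): env.dwell(.02); f.append(env.get_state()['force'])
    F=np.mean(f,0); return F[:2]@DX,F[:2]@DYv,F[2]
E
python3 - <<'E'
from h import *
from cell import env
b=meanF(env,12); print(np.round(b,2),'base')
n=.029;h=[]
while n<.064:
    n+=.002
    r=env.movel([*post(n,Y0),.0908],.015,stop_force=6)
    F=meanF(env); h.append(F[0]-b[0]); s=env.get_state()
    print(round(n,3),r,np.round(F,2),round((s['tcp_pos'][:2]-M)@DX*1e3+133.5,1),round(s['time'],2))
    if r or (len(h)>1 and h[-1]<-.9 and h[-2]<-.4) or h[-1]<-1.8: break
E
```

```text
[-0.01 -0.15 -2.56] base
0.031 False [-0.09  0.26 -2.47] 31.0 29.87
0.033 False [ 0.07  0.28 -2.71] 33.0 30.28
0.035 False [ 0.05 -0.22 -2.94] 35.0 30.7
0.037 False [-0.11  0.13 -2.62] 37.0 31.12
0.039 False [-0.   -0.04 -2.97] 39.0 31.53
0.041 False [ 0.04 -0.26 -2.6 ] 41.0 31.95
0.043 False [ 0.02 -0.24 -2.57] 43.0 32.37
0.045 False [ 0.06  0.17 -2.73] 45.0 32.78
0.047 False [ 0.02  0.25 -2.72] 47.0 33.2
0.049 False [-0.07 -0.07 -2.7 ] 49.0 33.62
0.051 False [-1.2   0.17 -2.14] 50.9 34.03
0.053 False [-2.23  0.37 -2.34] 52.9 34.45
```

```bash
python3 - <<'E'
from h import *
from cell import env
r=env.movel([*post(.053,Y0),.0885],.008,stop_force=2.0)
s=env.get_state();print(r,s['tcp_pos'],s['torque'].round(2),np.round(meanF(env),2),s['time'])
snap('wrist','wb')
E
```

```text
True [ 0.40725157 -0.29760409  0.09011316] [ 0.05 -0.02 -0.04] [-0.77  0.19  5.13] 34.675
```

View pics/wb.png

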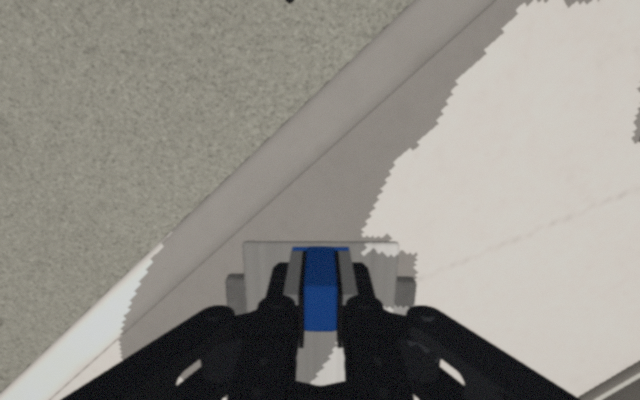

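```bash
python3 - <<'E'
from h import *
from cell import env
env.grip(.022); env.grip(.045); env.dwell(.4)
s=env.get_state();print(s['tcp_pos'],s['force'].round(2),s['opening'],s['time'])
snap('wrist','wc')
E
```

```text
[ 0.40605084 -0.29627669  0.08913981] [ 0.95  0.71 -0.35] 0.045039894996448976 35.8667
```

View pics/wc.png

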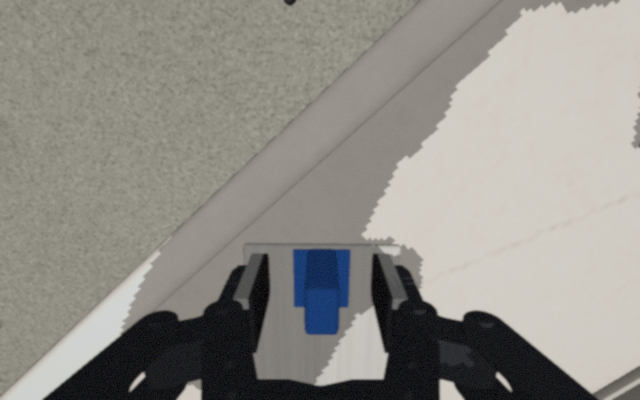

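```bash
python3 - <<'E'
from h import *
from cell import env
for t in ('wb','wc'):
    c,p,d=load(t)
    b=p[225:275,230:410]; cv2.imwrite(f'pics/{t}z.png',cv2.resize(b,None,fx=4.4,fy=4.4,interpolation=cv2.INTER_CUBIC))
    g=p.astype(float).mean(2)
    for cols in ((252,285),(355,372)):
        prof=g[230:258,cols[0]:cols[1]].mean(1); gr=np.abs(np.diff(prof)); print(t,cols,prof.round(0)[5:20])
    R=cv2.Rodrigues(c['rvec'])[0]; o=-R.T@c['tvec']; print(t,'cam along',((o[:2]-M)@DX*1e3).round(2),o[2])
E
cd pics; python3 -c "
import cv2,numpy as np
cv2.imwrite('bc.png',np.vstack([cv2.imread('wbz.png'),cv2.imread('wcz.png')]))"
```

```text
wb (252, 285) [135. 135. 134. 134. 132. 125. 111. 108. 117. 121. 124. 124. 125. 125.
 125.]
wb (355, 372) [168. 158. 143. 134. 132. 125. 114. 116. 132. 144. 147. 146. 145. 147.
 150.]
wb cam along -160.58 0.16091178847264953
wc (252, 285) [138. 137. 137. 137. 137. 137. 135. 128. 113. 109. 117. 123. 125. 126.
 127.]
wc (355, 372) [174. 170. 163. 154. 145. 138. 135. 130. 119. 108. 110. 118. 123. 124.
 126.]
wc cam along -162.1 0.16024447246845114
```

View pics/bc.png

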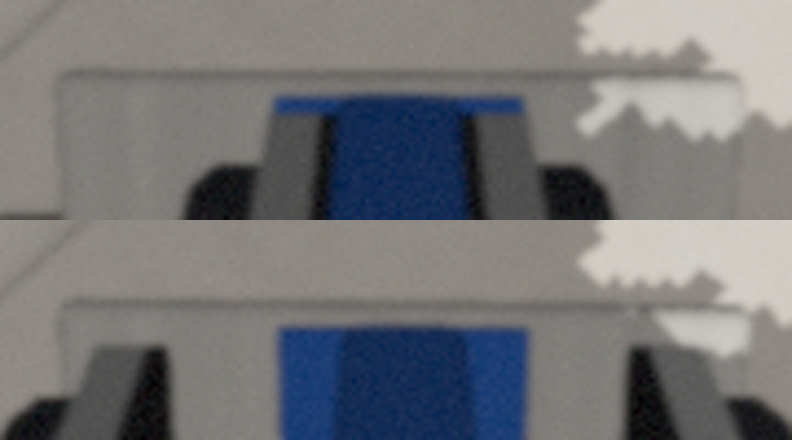

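```bash
python3 - <<'E'
from h import *
from cell import env
env.dwell(.5); snap('wrist','wd'); s=env.get_state(); print(s['tcp_pos'],s['time'])
for t in ('wb','wc','wd'):
    c,p,d=load(t); g=cv2.GaussianBlur(p,(1,1),0).astype(float).mean(2)
    out=[]
    for cols in ((250,262),(265,280),(355,368),(372,384)) if 0 else ((252,272),(355,366)):
        prof=g[234:252,cols[0]:cols[1]].mean(1); i=prof.argmin(); a,b,e=prof[i-1:i+2]; r=234+i+.5*(a-e)/(a-2*b+e)
        P=plane(c,[(np.mean(cols),r)],.012)[0,:2]-M; out.append((round(r,2),round(P@DX*1e3+144,2)))
    print(t,out)
E
```

```text
[ 0.40608027 -0.29625422  0.08914322] 36.4667
wb [(np.float64(241.69), np.float64(51.83)), (np.float64(241.74), np.float64(51.09))]
wc [(np.float64(243.7), np.float64(50.31)), (np.float64(244.27), np.float64(49.8))]
wd [(np.float64(243.72), np.float64(50.32)), (np.float64(244.31), np.float64(49.82))]
```

```bash
python3 - <<'E'
from h import *
from cell import env
p=env.get_state()['tcp_pos']
print(env.movel([p[0],p[1],.15],.06,stop_force=6))
env.movel([p[0],p[1],.25],.15)
snap('wrist','we');
env.reach([.42,0.,.3],quat(np.pi)); env.dwell(.3)
snap('scene','sf');snap('top','tf');s=env.get_state();print(s['force'],s['time'])
a=load('sf')[1]; t=load('tf')[1]
rs=lambda i,w,h:cv2.resize(i,(w,h),interpolation=cv2.INTER_CUBIC)
o=np.vstack([np.hstack([rs(a[140:210,230:310],400,300),rs(a[270:335,340:440],400,300)]),np.hstack([rs(t[170:260,190:290],400,300),rs(t[200:290,390:490],400,300)])])
cv2.imwrite('pics/fin.png',o)
E
```

```text
False
[ 0.81696616 -0.80476773  0.38513886] 40.05
```

View pics/we.png

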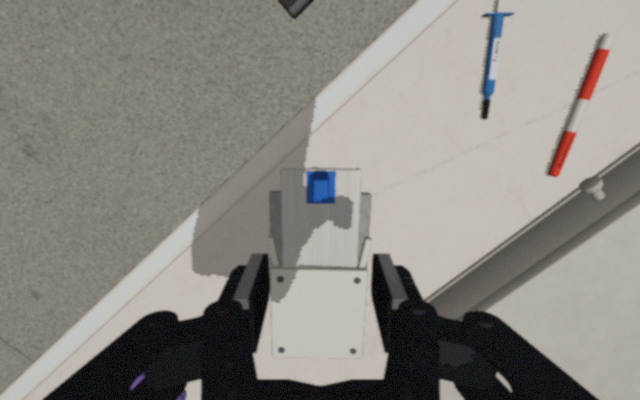

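View pics/fin.png

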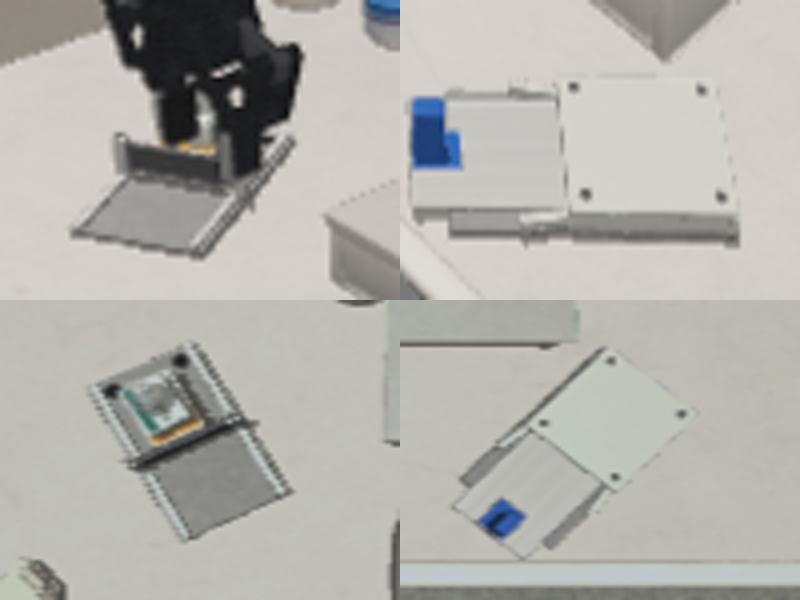

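```bash
python3 - <<'E'
from h import *
c,p,d=load('we')
P=plane(c,[(280,168.5),(360,168.5)],.012)[:,:2]; S=plane(c,[(280,279),(357,280.5),(281,350),(353,351)],.023)[:,:2]
print('screw mid',S.mean(0)); m=S.mean(0)-50e-3*DX; print('nose x rel dock',((P-m)@DX*1e3+144).round(1),'post-end y',((P-m)@DYv*1e3).round(1))
c,p,d=load('tf'); X=cloud(c,d)
yaw=np.radians(29.4);xs=np.array([np.cos(yaw),np.sin(yaw)]);ys=np.array([-xs[1],xs[0]]);o=np.array([.6081,.2735])-.0018*ys
Q=X[170:225,205:260].reshape(-1,3); L=np.c_[(Q[:,:2]-o)@xs,(Q[:,:2]-o)@ys,Q[:,2]]*1e3
L=L[(abs(L[:,0])<60)&(abs(L[:,1])<37)]
for lo,hi in((35,42),(56,65),(68,95)):
    k=L[(L[:,2]>lo)&(L[:,2]<hi)&(L[:,0]>-36)]; print(lo,len(k),k.min(0).round(0),k.max(0).round(0),np.median(k,0).round(1))
E
```

```text
screw mid [ 0.50336566 -0.38689098]
nose x rel dock [50.2 48.9] post-end y [-35.7  34.8]
35 53 [-36. -24.  35.] [23. 21. 42.] [-21.9 -18.7  38.8]
56 112 [-32. -19.  56.] [17. 18. 65.] [-17.4  -6.1  61.1]
68 80 [-15. -12.  68.] [11. 14. 89.] [-1.7  1.3 81.2]
```

Everything looks settled, so I'm handing in the job.

```bash
python3 - <<'E'
from cell import env,job
print(env.get_state()['time']); job.job_done()
E
```

```text
40.05
the job is handed in; nothing more can be done
```

I drew the plate out from under the stack, carried it to the dock, slid it in level until it bore on the spring stop, and let go. I handed the job in at 40 s of the 61 s allowed; no verdict was reported.

**Stack:** I pulled slowly (about 12–15 mm/s) with a peak drag of about 6.5 N. The last pictures show the boxes and dish upright, in order, on the stand just behind the bridge. Heights read from the camera depth agree with that. I did not measure the stack's exact offset from its place on the stand. Coarse depth readings put it roughly 5–10 mm towards the bridge, inside the 30 mm allowed.

**Dock:** The first contact with the stop came with the nose at about 48.5 mm. I pressed it about 4.4 mm (about 2.2 N). After release the plate crept back about 1.4 mm and then held still, so I estimate the stop stays pressed about 3 mm. Its nose reads about 49.6 mm in from the mouth, centred within 1 mm. A direct reading of the stop travel was not possible.

**Disagreements in my checks:**
- The wrist camera read about 1.8 mm to one side, which I corrected.
- The scene and top cameras showed the plate turned about 1.1° in the grip, while the wrist view showed only about 0.3°. I turned the tool 1° before entering, and the plate went in with no side contact felt.

The arm ended clear of everything. The syringe, marker, tape and cast looked undisturbed in the pictures; I did not check the jar specifically at the end, but the arm stayed well above it.

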